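Unstack the hardness test kit and set out the bench

ROBOT

A 7-joint arm with a two-finger parallel gripper is mounted at the origin on a cart in front of the work surface, level with it; the furniture and walls round the work are solid. World frame = base frame: x ahead of the robot, y to its left, z up, the work surface at z = 0. Lengths are in m, angles in rad, forces in N, time in s.
With the tool pointing down it reaches from about 0.4 to 0.85 m from the base axis. Payload 10.4 kg.
Tool frame: the origin (TCP) lies on the centre line of the jaws, within the pads' length; the fingertips stand 17 mm ahead of it and the grasp point (between the pads) lies 2 mm behind it; z points along the fingers, y is the direction in which the jaws open and shut (so a half turn about z gives the same grasp; the last joint's range is limited). The gripper opens to 87 mm and grips with 3 to 60 N. Pads are 19 mm wide; open, the fingers measure 117 mm over their backs; the gripper's body (75 mm by 190 mm) begins 51 mm behind the grasp point.
Start: joints at [-1.372, 0.332, -0.065, 1.46, 0.022, 1.35, -0.088], TCP at [0.137, 0.61, 0.24] pointing down, gripper open.
Joint ranges: [-2.6, 2.6], [-0.5, 2.12], [-1.47, 1.34], [0.16, 2.42], [-1.27, 4.41], [0.06, 2.06], [-2.6, 2.6]. Speed limits (rad/s): [2.22, 2.22, 2.79, 2.79, 3.14, 3.14, 3.14].

INTERFACE

Orientations are given as a unit quaternion [x, y, z, w].
In Python, from bench import r gives the robot as it stands.
- The arm moves only by the tool apply_moves, never from a script. Its argument "commands" is a list of rows, each an object with "rot": the turn, a rotation vector about the world's x, y, z in units of 180 degrees (1.0 is 180 degrees), a list of three; "linear": the shift along the world's x, y, z in units of 0.3 m (1.0 is 0.3 m), a list of three; "grip": the closure, from -1 (fully open) to 1 (shut). A call has 1 to 20 rows; each row is the pose to reach, as a shift and turn from the pose commanded when the call began, turning the shorter way round; what a row does not reach only later rows make up. A row lasts 1/10 s, in which the tool goes at most 50 mm and 8.59 degrees, less where a joint would pass 70% of its speed; a pose out of reach is approached as far as the arm can. A call with a number of a shift or a turn outside -1 to 1 is refused whole. A call with a gripper value outside its range is refused whole. The fingers move at their own pace and stop on an object; "newtons" is the grip in N (left out, the last holds). Time passes only in rows, so rows that repeat a pose let the fingers close. It gives the time, the measured TCP pose, the force and the opening at its end, in the units of the state.
- r.read_state(): the state, without advancing time (a new reading comes with each control period).
- r.camera(name): name is "scene" or "top"; returns a dict with "frame" (420x560x3 uint8, red, green, blue), "mtx" (3x3 intrinsics, pixels), "extrinsics" (4x4, takes a point from world to camera coordinates). Camera axes: x right, y down, z forward; pixel columns grow to the right and rows downward; lengths in m; the calibration is good to about 2 mm. A picture is of the moment at which its call begins. There is no depth.
- r.close_job(): hands the job in, once; it reports no verdict.
Trained networks look in a picture, given as the dict that the camera call returned (one of the last four; its "shot" number tells which), for a name from the list of things; names that differ only in an ending like _2 or _b are one class to them, and where a whole thing is asked for, a point or a joint stands for the part that bears it (a point fixed in the world has none). Each returns a list of dicts, best first, with "p" (0 to 1); they miss things now and then, are a little off and sometimes report something else, mostly with a low value. They report only what shows in the picture. A call takes as long as a camera call.
- r.search_frame(thing, picture): "bbox" ([left, top, width, height] in pixels, round what is visible of it).
- r.spot_point(thing, picture): "location" ([column, row] in pixels: a listed point, or the origin of a listed thing).
The state is a dict: "time": time; "joint_positions": joint angles; "joint_vel": joint speeds; "joint_torque": joint torques, N m; "ee_pos": TCP position; "eef_rot": TCP orientation; "ft_force": force on the tool from outside, world axes, zero at the start; "torque": the same for the moment, N m; "width": finger opening in m.
Only numpy, scipy, OpenCV 4.12 (cv2) and the standard library are available. Lean on these libraries where they do the work, as an engineer would, in place of code of your own. Each camera call takes 0.05 s, during which the arm holds its last target. There are 200 camera calls.

TASK

The hardness kit was left piled up on the hand-held meter. Take the stack apart from the top down, one piece at a time, and set out the bench: the check weight upright in the middle of the balance pan, the steel disc in the middle of the round stage, the test block lying flat in the middle of the square stone plate, and last the meter, keypad up, centred on its long grey stand and lined up with it (either way round). Leave the impact tool and the tape roll where they are.

Things in the scene. Friction and masses are not known exactly. Their poses are not given: they have to be found in the camera images.
- check_weight: Steel check weight, top of the stack: upright cylinder 25 mm in diameter, straight up to about 18 mm, then a neck and a knob, 32 mm high in all, 0.1 kg. Origin at the centre of its underside, z up. It stands on the disc, which is 38 mm wide, within a few mm of its centre.
- test_disc: Flat round steel disc with small dents on top, 38 mm in diameter, 14 mm thick, about 0.12 kg. Origin at the centre of its underside, z up. It lies on the test block near its middle, under the weight.
- test_block: Ground steel test block, 45 mm (its x) by 60 mm (its y) by 15 mm high, about 0.32 kg. Origin at the centre of its underside, z up. It lies on the meter, roughly lengthwise on it, under the disc.
- meter: Hand-held rebound hardness meter, bottom of the stack: beige and dark grey case with screen and keypad up, 148 mm long (its x) by 68 mm wide (its y), 28 mm high where the block lies on it, about 0.31 kg. Origin at the centre of its underside, z up; it lies on the worktop. Can be gripped across its 68 mm width.
- pan (a point): Centre of the top of the round steel pan, 118 mm in diameter, of the bench balance, 89 mm above the worktop; z up. The balance (190 by 272 mm, 80 mm high beside the pan, fixed) stands at the left with its display towards the robot and the pan at its far end. Place of the check weight.
- round_stage: Round turned aluminium stage, fixed: foot 68 mm in diameter, flat top 60 mm in diameter, 14 mm above the worktop. Origin at the centre of its underside, z up. Place of the steel disc.
- surface_plate: Square light stone surface plate, fixed, 90 by 90 mm (its x and y), flat top 14 mm above the worktop. Origin at the centre of its underside, z up. Place of the test block.
- meter_stand: Long low grey plastic stand with two black rubber strips along its top, fixed, 170 mm (its x) by 90 mm (its y), the tops of the strips, on which the meter lies, 10 mm above the worktop (1 mm proud of the plastic). Origin at the centre of its underside, z up. Place of the meter, meter's length along the stand's.
- impact_tool: Bystander: slim impact tool, 24 by 126 by 24 mm, lying loose behind the work; origin at the centre of its underside. Leave alone.
- tape: Bystander: tan tape roll, 67 mm in diameter, 18 mm high, lying loose behind the work; origin at the centre of its underside. Leave alone.

How it is judged:
By the outcome, as a careful person would: the job done as asked, in the order asked, and still so for the second after the job is handed in, with the robot touching nothing.
It also fails if it takes over 128 s, if anything falls off the work surface, if the arm or the gripper's body presses on something with over 40 N, if the wrist force passes 120 N, or if a joint passes its speed limit or range.

## Working session

There is one attempt and no reset: what is moved stays moved. The work goes in short steps, Python scripts to look and compute and a tool call to move; the robot and the scene stay as the last step left them, time stands still between calls to the robot, and variables do not carry over. Pictures are saved under pics/ and viewed, about 12 in all and at most 16, crops included, and the job is handed in when it is done.

Besides the shell and the picture viewer there is one more tool, called by a JSON object that holds its "op" and its "data", one argument or row to a line. apply_moves: Moves the arm, as the interface text tells. Its arguments: {"type":"object","properties":{"commands":{"type":"array","items":{"type":"object","properties":{"rot":{"type":"array","items":{"type":"number"}},"linear":{"type":"array","items":{"type":"number"}},"grip":{"type":"number"}}}},"newtons":{"type":"number"}},"required":["commands"]}

```bash
mkdir -p pics; ls; python3 - <<'E'
from bench import r
import cv2,numpy as np
s=r.read_state(); print(s['ee_pos'],s['eef_rot'],s['width'])
for n in("scene","top"):
    p=r.camera(n); cv2.imwrite(f"pics/{n}0.png",p['frame'][:,:,::-1])
    print(n,p['mtx'].tolist(),np.round(p['extrinsics'],4).tolist())
    for t in["check_weight","test_disc","test_block","meter","pan","round_stage","surface_plate","meter_stand","impact_tool","tape"]:
        f=[(x['bbox'],round(x['p'],2)) for x in (r.search_frame(t,p) if t!='pan' else [])[:2]]
        q=[(np.round(x['location'],1).tolist(),round(x['p'],2)) for x in r.spot_point(t,p)[:2]]
        print(t,f,q)
E
```

```text
pics
[0.137425   0.60934237 0.23876921] [ 1.10676056e-01  9.93856299e-01 -6.81926438e-04 -4.91903544e-05] 0.08718203013004695
scene [[457.46474919962003, 0.0, 288.97654447181606], [0.0, 457.46474919962003, 212.10923368126214], [0.0, 0.0, 1.0]] [[-0.9946, 0.1037, 0.0068, 0.6207], [0.0883, 0.8774, -0.4716, 0.005], [-0.0549, -0.4684, -0.8818, 1.3191], [0.0, 0.0, 0.0, 1.0]]
check_weight [([305.4, 110.8, 9.3, 15.2], 0.38), ([272.6, 311.9, 123.4, 97.6], 0.28)] [([308.6, 119.2], 0.44), ([308.0, 126.6], 0.23)]
test_disc [([253.9, 227.3, 24.0, 25.6], 0.54)] [([309.7, 122.7], 0.53)]
test_block [([296.0, 118.3, 21.3, 12.0], 0.56)] [([308.4, 127.3], 0.6)]
meter [([287.7, 115.2, 45.3, 27.2], 0.9), ([296.5, 116.7, 18.9, 16.7], 0.22)] [([310.5, 129.8], 0.89), ([307.8, 124.1], 0.64)]
pan [] [([320.4, 354.7], 0.93)]
round_stage [([320.3, 194.5, 23.1, 23.6], 0.62)] [([333.6, 205.9], 0.56)]
surface_plate [([317.2, 236.6, 37.8, 28.7], 0.69)] [([333.8, 253.2], 0.8)]
meter_stand [([310.3, 150.7, 61.3, 29.0], 0.91)] [([336.1, 169.6], 0.7)]
impact_tool [([221.7, 267.2, 44.9, 15.2], 0.79)] [([244.2, 273.2], 
[... 398 characters left out ...]
, 0.41)]
test_disc [([376.5, 235.9, 8.9, 6.4], 0.61)] []
test_block [([374.2, 232.2, 17.1, 20.6], 0.56)] [([383.4, 240.8], 0.47)]
meter [([370.3, 218.6, 23.4, 48.6], 0.71), ([282.8, 236.7, 20.0, 24.8], 0.63)] [([380.9, 242.0], 0.75), ([337.6, 263.9], 0.45)]
pan [] [([156.0, 214.5], 0.73)]
round_stage [([282.5, 238.1, 19.7, 21.9], 0.68)] [([294.8, 246.2], 0.89), ([381.8, 242.0], 0.47)]
surface_plate [([238.5, 230.7, 28.4, 28.6], 0.8)] [([251.7, 243.9], 0.97)]
meter_stand [([321.2, 233.3, 37.2, 61.0], 0.76)] [([335.9, 263.3], 0.62)]
impact_tool [([230.8, 152.9, 12.6, 33.9], 0.46)] [([381.1, 240.5], 0.7), ([269.4, 189.8], 0.66)]
tape [([260.1, 178.5, 17.9, 15.9], 0.74)] [([272.3, 189.2], 0.81)]
```

```bash
python3 - <<'E'
import cv2
a=cv2.imread('pics/top0.png')[140:330,120:420]; b=cv2.imread('pics/scene0.png')[90:300,200:400]
cv2.imwrite('pics/a.png',cv2.resize(a,None,fx=2.66,fy=2.66,interpolation=2))
cv2.imwrite('pics/b.png',cv2.resize(b,None,fx=2.8,fy=2.8,interpolation=2))
E
```

```text
(no output)
```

View pics/a.png

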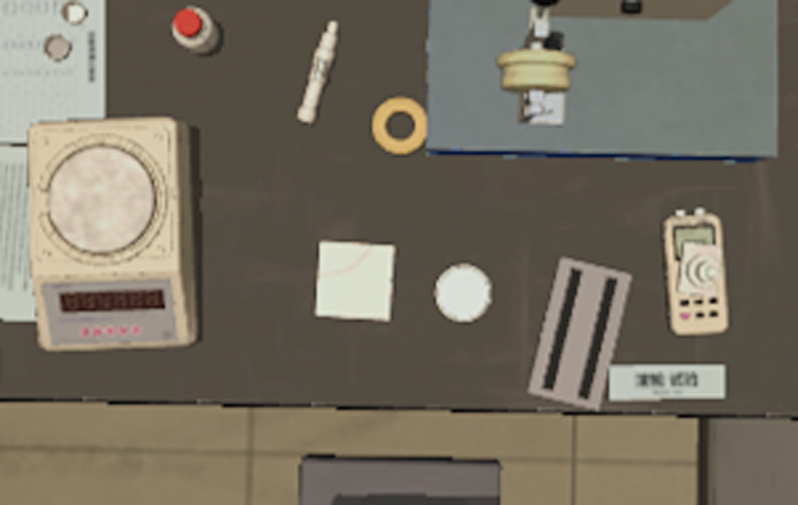

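View pics/b.png

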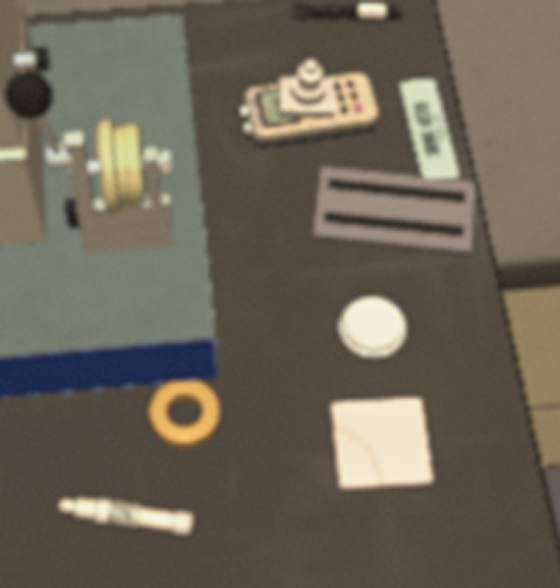

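```bash
cat > h.py <<'E'
import cv2,numpy as np
def ray(p,uv,z):
    E=np.array(p['extrinsics']);R=E[:3,:3];t=E[:3,3];c=-R.T@t
    d=R.T@np.linalg.inv(p['mtx'])@np.array([uv[0],uv[1],1.]);return (c+d*(z-c[2])/d[2])[:2]
def proj(p,X):
    E=np.array(p['extrinsics']);q=p['mtx']@(E[:3,:3]@np.array(X,float)+E[:3,3]);return q[:2]/q[2]
def blob(p,seed,box,z,thr,k=6):
    """bright blob round seed inside box half-size; returns centroid xy, yaw of min-area rect, sides"""
    u,v=int(seed[0]),int(seed[1]);x0,y0=u-box,v-box
    g=p['frame'][y0:v+box+1,x0:u+box+1].max(2).astype(np.float32)
    g=cv2.resize(g,None,fx=k,fy=k,interpolation=cv2.INTER_CUBIC)
    m=(g>thr).astype(np.uint8);m=cv2.morphologyEx(m,cv2.MORPH_CLOSE,np.ones((5*k,5*k)))
    cs,_=cv2.findContours(m,cv2.RETR_EXTERNAL,cv2.CHAIN_APPROX_NONE)
    c=max(cs,key=cv2.contourArea)[:,0].astype(float)
    uv=(c+.5)/k-.5+[x0,y0]
    w=np.array([ray(p,a,z) for a in uv]);h=cv2.convexHull(w.astype(np.float32))*1000
    (cx,cy),(a,b),th=cv2.minAreaRect(h)
    M=cv2.moments(h.reshape(-1,1,2)); 
    if a<b: th+=90
    th=(th+90)%180-90
    return dict(rect=(round(cx,1),round(cy,1)),cent=(round(M['m10']/M['m00'],1),round(M['m01']/M['m00'],1)),long=round(max(a,b),1),short=round(min(a,b),1),yaw=round(th,1))
E
python3 - <<'E'
from h import *
from bench import r
S={}
for n in("scene","top"):
    p=r.camera(n);S[n]=p
    sd=dict(scene=dict(round_stage=(333,205),surface_plate=(334,251),meter_stand=(341,165),meter=(310,129)),
            top=dict(round_stage=(294,250),surface_plate=(253,245),meter_stand=(339,264),meter=(381,242)))[n]
    for t,(z,b,th) in dict(round_stage=(.014,16,130),surface_plate=(.014,24,130),meter_stand=(.009,36,105),meter=(.026,27,130)).items():
        if t=='meter_stand' and n=='scene': b=28
        if t=='meter' and n=='scene': b=25
        print(n,t,blob(p,sd[t],b,z,th))
t=S['top'];s=S['scene']
print('pan',ray(t,(156,214.5),.089),ray(s,(320.4,354.7),.089))
a=cv2.resize(t['frame'][212:272,350:410],None,fx=6.5,fy=6.5,interpolation=cv2.INTER_CUBIC)
b=cv2.resize(s['frame'][100:160,282:342],None,fx=6.5,fy=6.5,interpolation=cv2.INTER_CUBIC)
cv2.imwrite('pics/c.png',np.hstack([a,b])[:,:,::-1])
E
```

```text
scene round_stage {'rect': (490.8, -66.2), 'cent': (490.8, -66.3), 'long': 72.7, 'short': 71.3, 'yaw': 41.1}
scene surface_plate {'rect': (501.7, 61.6), 'cent': (501.8, 61.6), 'long': 95.8, 'short': 94.8, 'yaw': 87.7}
scene meter_stand {'rect': (439.4, -242.2), 'cent': (432.3, -232.8), 'long': 174.9, 'short': 160.9, 'yaw': -10.7}
scene meter {'rect': (524.2, -360.7), 'cent': (521.5, -353.0), 'long': 167.9, 'short': 103.3, 'yaw': 5.1}
top round_stage {'rect': (490.7, -69.6), 'cent': (490.5, -70.1), 'long': 69.2, 'short': 67.9, 'yaw': 1.3}
top surface_plate {'rect': (502.1, 60.7), 'cent': (502.1, 60.6), 'long': 93.0, 'short': 92.2, 'yaw': -2.4}
top meter_stand {'rect': (434.9, -216.3), 'cent': (415.7, -225.3), 'long': 233.9, 'short': 204.8, 'yaw': -88.7}
top meter {'rect': (523.4, -347.4), 'cent': (522.0, -347.7), 'long': 150.7, 'short': 69.6, 'yaw': 4.7}
pan [0.59035332 0.35604289] [0.5895071  0.35325421]
```

View pics/c.png

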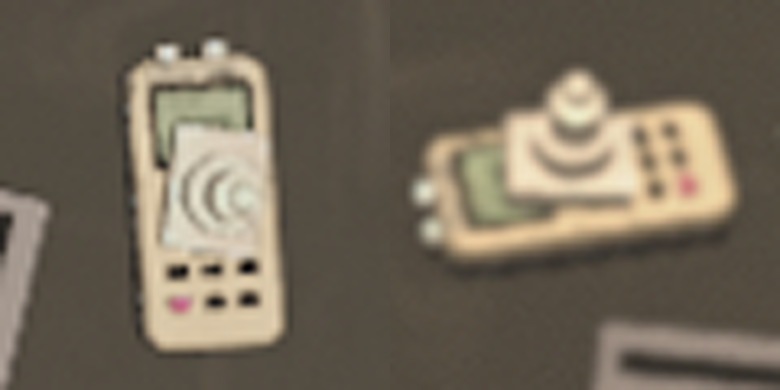

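```bash
python3 - <<'E'
from h import *
from bench import r
S={n:r.camera(n) for n in("scene","top")};t,s=S['top'],S['scene']
print('cams',[(-np.array(p['extrinsics'])[:3,:3].T@np.array(p['extrinsics'])[:3,3]).round(3) for p in(t,s)])
print('weight top',[ray(t,(386.8,241.6),z).round(4) for z in(.085,.089)],'scene',[ray(s,(310.5,114.2),z).round(4) for z in(.085,.089)])
f=lambda p,o,k,l,z:[(ray(p,((x+.5)/k-.5+o[0],(y+.5)/k-.5+o[1]),z)*1000).round(1).tolist() for x,y in l]
print('block top',f(t,(350,212),6.5,[(178,125),(265,130),(165,243),(255,250)],.043))
print('block sc',f(s,(282,100),6.5,[(117,110),(118,195),(246,195)],.043))
print('stand top',f(t,(120,140),2.66,[(562,257),(632,275),(600,410),(530,393)],.009))
print('stand sc',f(s,(200,90),2.8,[(320,166),(474,180),(472,250),(314,236)],.009))
def st(p,x0,y0,x1,y1,z):
    k=6;g=cv2.resize(p['frame'][y0:y1,x0:x1].max(2).astype(np.float32),None,fx=k,fy=k,interpolation=cv2.INTER_CUBIC)
    m=((g>112)&(g<188)).astype(np.uint8);m=cv2.morphologyEx(m,cv2.MORPH_OPEN,np.ones((15,15)))
    c=max(cv2.findContours(m,0,1)[0],key=cv2.contourArea)[:,0]
    w=np.array([ray(p,(a+.5)/k-.5+[x0,y0],z) for a in c])*1000
    print('stand',cv2.minAreaRect(cv2.convexHull(w.astype(np.float32))))
st(t,312,228,364,297,.009); st(s,306,143,374,184,.009)
def ov(p,x0,y0,n,k):
    a=cv2.resize(p['frame'][y0:y0+n,x0:x0+n],None,fx=k,fy=k,interpolation=cv2.INTER_CUBIC)[:,:,::-1].copy()
    pts=[((proj(p,(.590+.059*np.cos(q),.355+.059*np.sin(q),.089))-[x0,y0]+.5)*k) for q in np.linspace(0,6.283,60)]
    cv2.polylines(a,[np.int32(pts)],True,(0,0,255),1);return a
cv2.imwrite('pics/d.png',np.hstack([ov(t,126,184,64,6),ov(s,286,324,64,6)]))
E
```

```text
cams [array([ 5.400e-01, -1.000e-03,  1.494e+00]), array([0.689, 0.549, 1.161])]
weight top [array([ 0.5246, -0.3503]), array([ 0.5247, -0.3493])] scene [array([ 0.523, -0.349]), array([ 0.5237, -0.3457])]
block top [[557.3, -329.3], [555.9, -371.6], [500.2, -323.7], [497.8, -367.3]]
block sc [[551.7, -378.3], [557.1, -327.3], [496.9, -321.4]]
stand top [[536.5, -189.0], [516.8, -274.1], [353.9, -237.9], [372.2, -153.3]]
stand sc [[517.9, -275.0], [352.3, -239.7], [371.2, -150.6], [536.2, -184.9]]
stand ((444.9175720214844, -211.8503875732422), (92.69871520996094, 172.0443572998047), 77.95622253417969)
stand ((444.343994140625, -213.1458282470703), (95.67157745361328, 171.62265014648438), 77.64439392089844)
```

View pics/d.png

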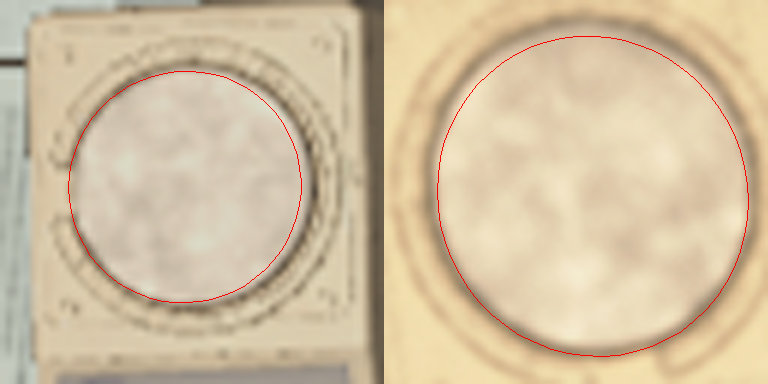

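{"op": "apply_moves", "data": {
  "commands": [
    {"linear": [0.5,-0.5,0.0],"rot": [0,0,0],"grip": -1},
    {"linear": [0.5,-0.5,0.0],"rot": [0,0,0],"grip": -1},
    {"linear": [0.5,-0.5,0.0],"rot": [0,0,0],"grip": -1},
    {"linear": [0.5,-0.5,0.0],"rot": [0,0,0],"grip": -1},
    {"linear": [1,-1,0.0],"rot": [0,0,0.039],"grip": -1},
    {"linear": [1,-1,0.0],"rot": [0,0,0.039],"grip": -1},
    {"linear": [1,-1,0.0],"rot": [0,0,0.039],"grip": -1},
    {"linear": [1,-1,0.0],"rot": [0,0,0.039],"grip": -1},
    {"linear": [1,-1,0.0],"rot": [0,0,0.039],"grip": -1},
    {"linear": [1,-1,0.0],"rot": [0,0,0.039],"grip": -1},
    {"linear": [1,-1,0.0],"rot": [0,0,0.039],"grip": -1},
    {"linear": [1,-1,0.0],"rot": [0,0,0.039],"grip": -1}
  ],
  "newtons": 20
}}

```text
time: 3.4
ee_pos: [0.4365, 0.3109, 0.2395]
eef_rot: [0.049, 0.999, 0.0, -0.0]
ft_force: [-0.3, -0.3, -0.0]
width: 0.0872
```

{"op": "apply_moves", "data": {
  "commands": [
    {"linear": [0.23,-1,0.0],"rot": [0,0,0],"grip": -1},
    {"linear": [0.23,-1,0.0],"rot": [0,0,0],"grip": -1},
    {"linear": [0.23,-1,0.0],"rot": [0,0,0],"grip": -1},
    {"linear": [0.23,-1,0.0],"rot": [0,0,0],"grip": -1},
    {"linear": [0.23,-1,0.0],"rot": [0,0,0],"grip": -1},
    {"linear": [0.23,-1,0.0],"rot": [0,0,0],"grip": -1},
    {"linear": [0.23,-1,0.0],"rot": [0,0,0],"grip": -1},
    {"linear": [0.23,-1,0.0],"rot": [0,0,0],"grip": -1},
    {"linear": [0.23,-1,0.0],"rot": [0,0,0],"grip": -1}
  ]
}}

```text
time: 4.3
ee_pos: [0.5062, 0.0119, 0.2395]
eef_rot: [0.048, 0.999, 0.0, -0.0]
ft_force: [-0.6, 0.2, 0.3]
width: 0.0869
```

{"op": "apply_moves", "data": {
  "commands": [
    {"linear": [0.05,-1,0.0],"rot": [0,0,0],"grip": -1},
    {"linear": [0.05,-1,0.0],"rot": [0,0,0],"grip": -1},
    {"linear": [0.05,-1,0.0],"rot": [0,0,0],"grip": -1},
    {"linear": [0.05,-1,0.0],"rot": [0,0,0],"grip": -1},
    {"linear": [0.05,-1,0.0],"rot": [0,0,0],"grip": -1},
    {"linear": [0.05,-1,0.0],"rot": [0,0,0],"grip": -1},
    {"linear": [0.05,-1,0.0],"rot": [0,0,0],"grip": -1},
    {"linear": [0.05,-1,0.0],"rot": [0,0,0],"grip": -1},
    {"linear": [0.05,-1,0.0],"rot": [0,0,0],"grip": -1}
  ]
}}

```text
time: 5.2
ee_pos: [0.5227, -0.2874, 0.2392]
eef_rot: [0.048, 0.999, 0.001, -0.0]
ft_force: [0.6, 0.5, 0.4]
width: 0.0868
```

{"op": "apply_moves", "data": {
  "commands": [
    {"linear": [0.004,-0.205,0.0],"rot": [0,0,0],"grip": -1},
    {"linear": [0.004,-0.205,0.0],"rot": [0,0,0],"grip": -1},
    {"linear": [0.004,-0.205,-0.2],"rot": [0,0,0],"grip": -1},
    {"linear": [0.004,-0.205,-0.38],"rot": [0,0,0],"grip": -1},
    {"linear": [0.004,-0.205,-0.38],"rot": [0,0,0],"grip": -1},
    {"linear": [0.004,-0.205,-0.38],"rot": [0,0,0],"grip": -1}
  ]
}}

```text
time: 5.8
ee_pos: [0.5227, -0.3494, 0.1242]
eef_rot: [0.048, 0.999, 0.001, -0.002]
ft_force: [0.2, 0.2, 0.9]
width: 0.0867
```

```bash
python3 - <<'E'
from h import *
from bench import r
print(r.read_state()['ee_pos'])
S={n:r.camera(n) for n in("scene","top")};t,s=S['top'],S['scene']
def c(p,x0,y0,n,k): return cv2.resize(p['frame'][y0:y0+n,x0:x0+n],None,fx=k,fy=k,interpolation=cv2.INTER_CUBIC)
cv2.imwrite('pics/e.png',np.hstack([c(t,340,200,80,5),c(s,270,80,80,5)])[:,:,::-1])
E
```

```text
[ 0.52267165 -0.34943847  0.12422308]
```

View pics/e.png

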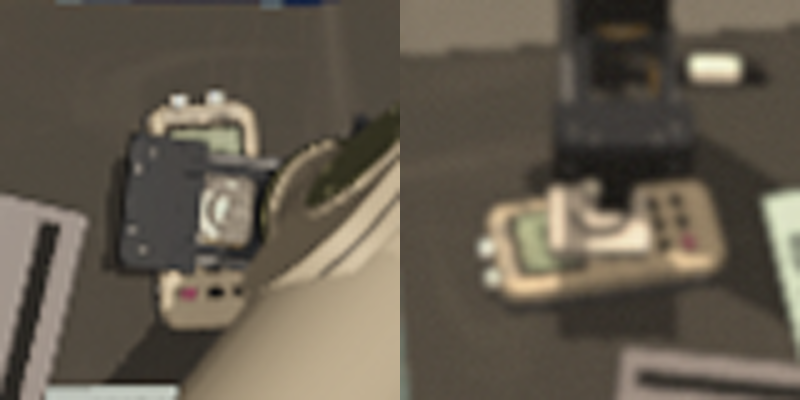

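{"op": "apply_moves", "data": {
  "commands": [
    {"linear": [0.004,0,-0.1],"rot": [0,0,0],"grip": -1},
    {"linear": [0.004,0,-0.157],"rot": [0,0,0],"grip": -1},
    {"linear": [0.004,0,-0.157],"rot": [0,0,0],"grip": -1},
    {"linear": [0.004,0,-0.157],"rot": [0,0,0],"grip": 0},
    {"linear": [0.004,0,-0.157],"rot": [0,0,0],"grip": 0.2},
    {"linear": [0.004,0,-0.157],"rot": [0,0,0],"grip": 0.3},
    {"linear": [0.004,0,-0.157],"rot": [0,0,0],"grip": 0.4},
    {"linear": [0.004,0,-0.157],"rot": [0,0,0],"grip": 0.5},
    {"linear": [0.004,0,-0.157],"rot": [0,0,0],"grip": 1},
    {"linear": [0.004,0,-0.157],"rot": [0,0,0],"grip": 1},
    {"linear": [0.004,0,-0.157],"rot": [0,0,0],"grip": 1},
    {"linear": [0.004,0,-0.157],"rot": [0,0,0],"grip": 1},
    {"linear": [0.004,0,-0.157],"rot": [0,0,0],"grip": 1}
  ]
}}

```text
time: 7.2
ee_pos: [0.5239, -0.3517, 0.0785]
eef_rot: [0.05, 0.999, 0.0, -0.0]
ft_force: [0.4, 0.2, 0.3]
width: 0.0239
```

{"op": "apply_moves", "data": {
  "commands": [
    {"linear": [0,0,0.05],"rot": [0,0,0],"grip": 1},
    {"linear": [0,0,0.2],"rot": [0,0,0],"grip": 1},
    {"linear": [0,0,0.35],"rot": [0,0,0],"grip": 1},
    {"linear": [0,0,0.5],"rot": [0,0,0],"grip": 1},
    {"linear": [0,0,0.57],"rot": [0,0,0],"grip": 1},
    {"linear": [0,0,0.57],"rot": [0,0,0],"grip": 1},
    {"linear": [0,0,0.57],"rot": [0,0,0],"grip": 1}
  ]
}}

```text
time: 7.9
ee_pos: [0.5238, -0.3518, 0.2499]
eef_rot: [0.05, 0.999, 0.0, 0.0]
ft_force: [-0.9, 0.2, -1.8]
width: 0.0239
```

```bash
python3 - <<'E'
from h import *
from bench import r
q=r.read_state();print(q['ee_pos'],q['width'])
S={n:r.camera(n) for n in("scene","top")};t,s=S['top'],S['scene']
uv=proj(s,q['ee_pos']).astype(int);print(uv)
def c(p,x0,y0,n,k): return cv2.resize(p['frame'][max(y0,0):max(y0,0)+n,x0:x0+n],None,fx=k,fy=k,interpolation=cv2.INTER_CUBIC)
cv2.imwrite('pics/f.png',np.hstack([c(s,uv[0]-30,uv[1]-25,60,6.5),c(s,282,95,60,6.5)])[:,:,::-1])
E
```

```text
[ 0.52375305 -0.35176764  0.24987782] 0.023948369659278965
[313  73]
```

View pics/f.png

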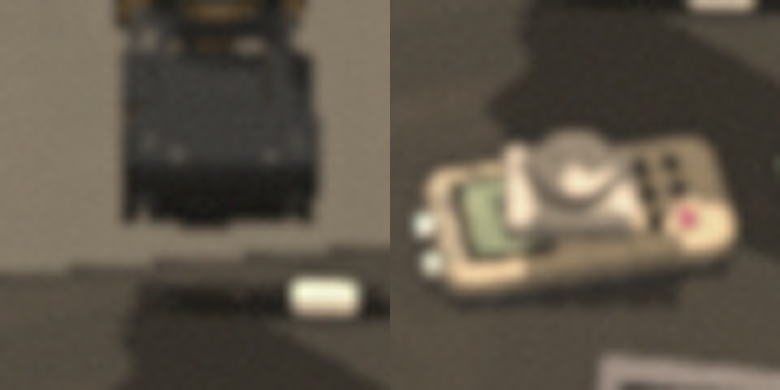

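{"op": "apply_moves", "data": {
  "commands": [
    {"linear": [0.0,0.08,0.0],"grip": 1,"rot": [0,0,0]},
    {"linear": [0.0,0.2,0.0],"grip": 1,"rot": [0,0,0]},
    {"linear": [0.0,0.34,0.0],"grip": 1,"rot": [0,0,0]},
    {"linear": [0.0,0.48,0.0],"grip": 1,"rot": [0,0,0]},
    {"linear": [0.0,0.62,0.0],"grip": 1,"rot": [0,0,0]},
    {"linear": [0.0,0.76,0.0],"grip": 1,"rot": [0,0,0]},
    {"linear": [0.0,0.9,0.0],"grip": 1,"rot": [0,0,0]},
    {"linear": [0.0,1.0,0.0],"grip": 1,"rot": [0,0,0]}
  ]
}}

```text
time: 8.8
ee_pos: [0.5231, -0.0486, 0.2483]
eef_rot: [0.048, 0.999, 0.0, -0.001]
ft_force: [0.8, -0.4, -1.0]
width: 0.0238
```

{"op": "apply_moves", "data": {
  "commands": [
    {"linear": [0.0,0.14,0.0],"grip": 1,"rot": [0,0,0]},
    {"linear": [0.02,0.28,0.0],"grip": 1,"rot": [0,0,0]},
    {"linear": [0.04,0.42,0.0],"grip": 1,"rot": [0,0,0]},
    {"linear": [0.06,0.56,0.0],"grip": 1,"rot": [0,0,0]},
    {"linear": [0.08,0.7,0.0],"grip": 1,"rot": [0,0,0]},
    {"linear": [0.1,0.84,0.0],"grip": 1,"rot": [0,0,0]},
    {"linear": [0.1,0.95,0.0],"grip": 1,"rot": [0,0,0]},
    {"linear": [0.1,1.0,0.0],"grip": 1,"rot": [0,0,0]},
    {"linear": [0.1,1.0,0.0],"grip": 1,"rot": [0,0,0]}
  ]
}}

```text
time: 9.7
ee_pos: [0.5528, 0.2502, 0.248]
eef_rot: [0.048, 0.999, -0.001, -0.001]
ft_force: [-0.3, -1.2, -1.2]
width: 0.0239
```

{"op": "apply_moves", "data": {
  "commands": [
    {"linear": [0.06,0.14,0.0],"grip": 1,"rot": [0,0,0]},
    {"linear": [0.12,0.26,0.0],"grip": 1,"rot": [0,0,0]},
    {"linear": [0.12,0.348,0.0],"grip": 1,"rot": [0,0,0]},
    {"linear": [0.12,0.348,-0.1],"grip": 1,"rot": [0,0,0]},
    {"linear": [0.12,0.348,-0.25],"grip": 1,"rot": [0,0,0]},
    {"linear": [0.12,0.348,-0.38],"grip": 1,"rot": [0,0,0]},
    {"linear": [0.12,0.348,-0.4],"grip": 1,"rot": [0,0,0]},
    {"linear": [0.12,0.348,-0.4],"grip": 1,"rot": [0,0,0]},
    {"linear": [0.12,0.348,-0.4],"grip": 1,"rot": [0,0,0]},
    {"linear": [0.12,0.348,-0.4],"grip": 1,"rot": [0,0,0]}
  ]
}}

```text
time: 10.7
ee_pos: [0.5912, 0.3528, 0.1322]
eef_rot: [0.05, 0.999, 0.001, 0.002]
ft_force: [-0.2, 0.4, -1.7]
width: 0.0239
```

```bash
python3 - <<'E'
from h import *
from bench import r
q=r.read_state();print(q['ee_pos'],q['width'])
S={n:r.camera(n) for n in("scene","top")};t,s=S['top'],S['scene']
for n,p in S.items():
    for th in("test_disc","test_block","meter"):
        z={"test_disc":.043,"test_block":.028,"meter":0}[th]
        print(n,th,[(x['p'],ray(p,x['location'],z).round(4)) for x in r.spot_point(th,p)[:1]])
def c(p,x0,y0,n,k): return cv2.resize(p['frame'][max(y0,0):max(y0,0)+n,x0:x0+n],None,fx=k,fy=k,interpolation=cv2.INTER_CUBIC)
cv2.imwrite('pics/g.png',np.vstack([np.hstack([c(t,355,217,50,6),c(s,285,100,50,6)]),np.hstack([c(t,120,180,75,4),c(s,270,290,75,4)])])[:,:,::-1])
E
```

```text
[0.59121983 0.35279218 0.13222083] 0.023917593454532083
scene test_disc [(0.75, array([0.7523, 0.1275]))]
scene test_block []
scene meter [(0.96, array([ 0.5192, -0.3517]))]
top test_disc [(0.51, array([ 0.5347, -0.3559]))]
top test_block [(0.54, array([ 0.5154, -0.3499]))]
top meter [(0.8, array([ 0.5234, -0.3581]))]
```

View pics/g.png

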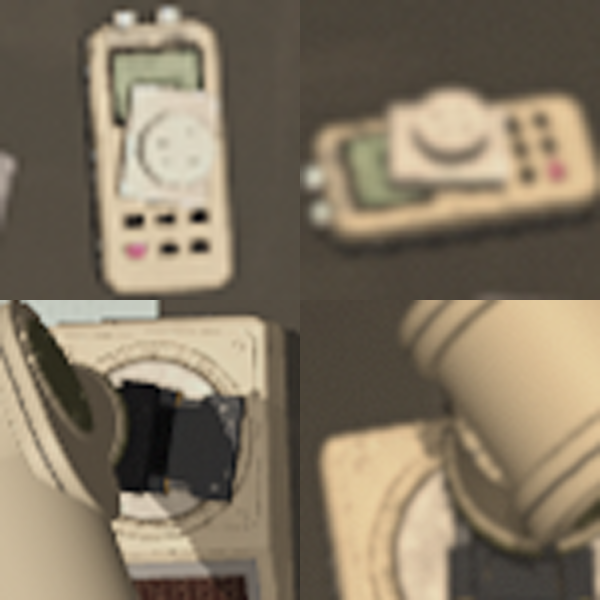

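{"op": "apply_moves", "data": {
  "commands": [
    {"linear": [-0.003,0,-0.04],"grip": 1,"rot": [0,0,0]},
    {"linear": [-0.003,0,-0.06],"grip": 1,"rot": [0,0,0]},
    {"linear": [-0.003,0,-0.07],"grip": 1,"rot": [0,0,0]},
    {"linear": [-0.003,0,-0.07],"grip": 1,"rot": [0,0,0]},
    {"linear": [-0.003,0,-0.07],"grip": 1,"rot": [0,0,0]}
  ]
}}

```text
time: 11.6
ee_pos: [0.5886, 0.3525, 0.1096]
eef_rot: [0.05, 0.999, 0.0, -0.0]
ft_force: [-7.3, -3.1, 13.5]
width: 0.0237
```

```bash
python3 - <<'E'
from h import *
from bench import r
t,s=r.camera('top'),r.camera('scene')
print('disc',ray(t,(384.6,241.1),.057),ray(s,(309.6,119.25),.057))
f=lambda p,o,k,l,z:[(ray(p,((x+.5)/k-.5+o[0],(y+.5)/k-.5+o[1]),z)*1000).round(1).tolist() for x,y in l]
print('block',f(t,(355,217),6,[(133,83),(212,85),(120,192),(210,205)],.043),f(s,(285,100),6,[(90,100),(90,180),(207,183)],.043))
print('meter',blob(t,(381,242),27,.026,125))
E
```

```text
disc [ 0.52569591 -0.35038094] [ 0.52396671 -0.3529209 ]
block [[558.6, -328.7], [558.5, -370.2], [501.3, -322.5], [495.7, -369.8]] [[551.5, -379.3], [557.5, -327.3], [498.2, -319.5]]
meter {'rect': (523.5, -347.4), 'cent': (522.0, -347.6), 'long': 151.4, 'short': 70.1, 'yaw': 4.6}
```

{"op": "apply_moves", "data": {
  "commands": [
    {"linear": [0,0,0.003],"grip": 1,"rot": [0,0,0]},
    {"linear": [0,0,0.003],"grip": 0.4,"rot": [0,0,0]},
    {"linear": [0,0,0.003],"grip": 0.2,"rot": [0,0,0]},
    {"linear": [0,0,0.003],"grip": 0,"rot": [0,0,0]},
    {"linear": [0,0,0.003],"grip": -0.5,"rot": [0,0,0]},
    {"linear": [0,0,0.003],"grip": -1,"rot": [0,0,0]},
    {"linear": [0,0,0.003],"grip": -1,"rot": [0,0,0]},
    {"linear": [0,0,0.15],"grip": -1,"rot": [0,0,0]},
    {"linear": [0,0,0.3],"grip": -1,"rot": [0,0,0]},
    {"linear": [0,0,0.46],"grip": -1,"rot": [0,0,0]},
    {"linear": [-0.1,-0.1,0.46],"grip": -1,"rot": [0,0,0]},
    {"linear": [-0.1,-0.25,0.46],"grip": -1,"rot": [0,0,0]},
    {"linear": [-0.15,-0.4,0.46],"grip": -1,"rot": [0,0,0]},
    {"linear": [-0.2,-0.55,0.46],"grip": -1,"rot": [0,0,0]},
    {"linear": [-0.22,-0.7,0.46],"grip": -1,"rot": [0,0,0]},
    {"linear": [-0.22,-0.85,0.46],"grip": -1,"rot": [0,0,0]},
    {"linear": [-0.22,-1,0.46],"grip": -1,"rot": [0,0,0]},
    {"linear": [-0.22,-1,0.46],"grip": -1,"rot": [0,0,0]}
  ]
}}

```text
time: 13.5
ee_pos: [0.5231, 0.0455, 0.2472]
eef_rot: [0.054, 0.999, -0.0, 0.001]
ft_force: [-0.1, 0.3, 0.4]
width: 0.087
```

{"op": "apply_moves", "data": {
  "commands": [
    {"linear": [0,-0.15,0],"grip": -1,"rot": [0,0,0]},
    {"linear": [0,-0.3,0],"grip": -1,"rot": [0,0,0]},
    {"linear": [0,-0.45,0],"grip": -1,"rot": [0,0,0]},
    {"linear": [0,-0.6,0],"grip": -1,"rot": [0,0,0]},
    {"linear": [0,-0.75,0],"grip": -1,"rot": [0,0,0]},
    {"linear": [0,-0.9,0],"grip": -1,"rot": [0,0,0]},
    {"linear": [0,-1,0],"grip": -1,"rot": [0,0,0]},
    {"linear": [0,-1,0],"grip": -1,"rot": [0,0,0]}
  ]
}}

```text
time: 14.3
ee_pos: [0.5217, -0.2522, 0.2466]
eef_rot: [0.053, 0.999, -0.001, -0.0]
ft_force: [-1.0, 0.3, -1.1]
width: 0.0874
```

```bash
python3 - <<'E'
from h import *
from bench import r
q=r.read_state();print(q['ee_pos'],q['width'],q['time'])
S={n:r.camera(n) for n in("scene","top")};t,s=S['top'],S['scene']
for n,p in S.items(): print(n,[(x['p'],ray(p,x['location'],.089).round(4)) for x in r.spot_point('check_weight',p)[:2]])
def ov(p,x0,y0,n,k):
    a=cv2.resize(p['frame'][y0:y0+n,x0:x0+n],None,fx=k,fy=k,interpolation=cv2.INTER_CUBIC)[:,:,::-1].copy()
    for z,R in((.089,.0125),(.107,.0125),(.089,.059)):
      pts=[((proj(p,(.590+R*np.cos(q),.3525+R*np.sin(q),z))-[x0,y0]+.5)*k) for q in np.linspace(0,6.283,60)]
      cv2.polylines(a,[np.int32(pts)],True,(0,0,255),1)
    return a
cv2.imwrite('pics/i.png',np.hstack([ov(t,130,186,56,7),ov(s,290,326,56,7)]))
E
```

```text
[ 0.52168206 -0.25219999  0.2466238 ] 0.08741904991892693 14.3
scene [(0.39, array([0.5929, 0.3529]))]
top [(0.49, array([0.5938, 0.3507]))]
```

View pics/i.png

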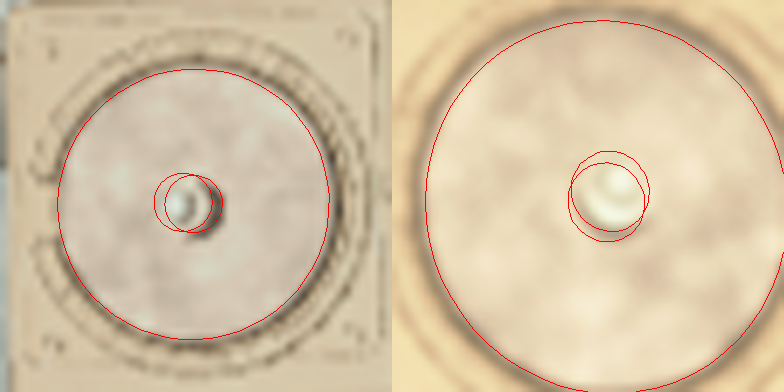

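{"op": "apply_moves", "data": {
  "commands": [
    {"linear": [0.011,-0.15,0],"grip": -1,"rot": [0,0,0]},
    {"linear": [0.011,-0.331,0],"grip": -1,"rot": [0,0,0]},
    {"linear": [0.011,-0.331,-0.1],"grip": -1,"rot": [0,0,0]},
    {"linear": [0.011,-0.331,-0.25],"grip": -1,"rot": [0,0,0]},
    {"linear": [0.011,-0.331,-0.4],"grip": -1,"rot": [0,0,0]},
    {"linear": [0.011,-0.331,-0.54],"grip": -1,"rot": [0,0,0]},
    {"linear": [0.011,-0.331,-0.59],"grip": -1,"rot": [0,0,0]},
    {"linear": [0.011,-0.331,-0.607],"grip": -1,"rot": [0,0,0]},
    {"linear": [0.011,-0.331,-0.607],"grip": -1,"rot": [0,0,0]},
    {"linear": [0.011,-0.331,-0.607],"grip": -1,"rot": [0,0,0]}
  ]
}}

```text
time: 15.5
ee_pos: [0.5275, -0.3472, 0.0666]
eef_rot: [0.049, 0.999, -0.001, 0.001]
ft_force: [0.2, -0.6, 0.6]
width: 0.0867
```

{"op": "apply_moves", "data": {
  "commands": [
    {"linear": [0,0,0],"grip": -1,"rot": [0,0,0]},
    {"linear": [0,0,0],"grip": -1,"rot": [0,0,0]}
  ]
}}

```text
time: 15.7
ee_pos: [0.5269, -0.347, 0.0656]
eef_rot: [0.05, 0.999, -0.0, 0.001]
ft_force: [-1.0, 0.4, 0.7]
width: 0.0868
```

```bash
python3 - <<'E'
from bench import r
for i in range(5):
    print(r.read_state()['ee_pos'].round(4)); r.camera('top')
E
```

```text
[ 0.5269 -0.347   0.0656]
[ 0.5267 -0.3469  0.0653]
[ 0.5266 -0.3468  0.065 ]
[ 0.5265 -0.3468  0.0649]
[ 0.5264 -0.3467  0.0647]
```

{"op": "apply_moves", "data": {
  "commands": [
    {"linear": [-0.005,-0.014,-0.003],"grip": -1,"rot": [0,0,0]},
    {"linear": [-0.005,-0.014,-0.003],"grip": -1,"rot": [0,0,0]},
    {"linear": [-0.005,-0.014,-0.003],"grip": -0.2,"rot": [0,0,0]},
    {"linear": [-0.005,-0.014,-0.003],"grip": 0,"rot": [0,0,0]},
    {"linear": [-0.005,-0.014,-0.003],"grip": 0.1,"rot": [0,0,0]},
    {"linear": [-0.005,-0.014,-0.003],"grip": 0.2,"rot": [0,0,0]},
    {"linear": [-0.005,-0.014,-0.003],"grip": 1,"rot": [0,0,0]},
    {"linear": [-0.005,-0.014,-0.003],"grip": 1,"rot": [0,0,0]},
    {"linear": [-0.005,-0.014,-0.003],"grip": 1,"rot": [0,0,0]},
    {"linear": [-0.005,-0.014,-0.003],"grip": 1,"rot": [0,0,0]}
  ]
}}

```text
time: 16.95
ee_pos: [0.5248, -0.3509, 0.0635]
eef_rot: [0.05, 0.999, 0.0, 0.0]
ft_force: [-0.2, -0.2, -0.5]
width: 0.0371
```

{"op": "apply_moves", "data": {
  "commands": [
    {"linear": [0,0,0.05],"grip": 1,"rot": [0,0,0]},
    {"linear": [0,0,0.15],"grip": 1,"rot": [0,0,0]},
    {"linear": [0,0,0.3],"grip": 1,"rot": [0,0,0]},
    {"linear": [0,0,0.4],"grip": 1,"rot": [0,0,0]},
    {"linear": [0,0.1,0.4],"grip": 1,"rot": [0,0,0]},
    {"linear": [-0.02,0.22,0.4],"grip": 1,"rot": [0,0,0]},
    {"linear": [-0.04,0.36,0.4],"grip": 1,"rot": [0,0,0]},
    {"linear": [-0.06,0.5,0.4],"grip": 1,"rot": [0,0,0]},
    {"linear": [-0.08,0.64,0.4],"grip": 1,"rot": [0,0,0]},
    {"linear": [-0.1,0.76,0.4],"grip": 1,"rot": [0,0,0]},
    {"linear": [-0.114,0.88,0.4],"grip": 1,"rot": [0,0,0]},
    {"linear": [-0.114,0.94,0.4],"grip": 1,"rot": [0,0,0]},
    {"linear": [-0.114,0.94,0.3],"grip": 1,"rot": [0,0,0]},
    {"linear": [-0.114,0.94,0.2],"grip": 1,"rot": [0,0,0]},
    {"linear": [-0.114,0.94,0.1],"grip": 1,"rot": [0,0,0]},
    {"linear": [-0.114,0.94,0],"grip": 1,"rot": [0,0,0]},
    {"linear": [-0.114,0.94,-0.06],"grip": 1,"rot": [0,0,0]},
    {"linear": [-0.114,0.94,-0.06],"grip": 1,"rot": [0,0,0]},
    {"linear": [-0.114,0.94,-0.06],"grip": 1,"rot": [0,0,0]},
    {"linear": [-0.114,0.94,-0.06],"grip": 1,"rot": [0,0,0]}
  ]
}}

```text
time: 18.95
ee_pos: [0.4916, -0.069, 0.047]
eef_rot: [0.05, 0.999, 0.0, 0.001]
ft_force: [0.3, 0.3, -1.9]
width: 0.0364
```

```bash
python3 - <<'E'
from bench import r
from h import *
for i in range(8): r.camera('top')
t,s=r.camera('top'),r.camera('scene')
q=r.read_state();print(q['ee_pos'],q['width'],q['ft_force'],q['time'])
print('meter',blob(t,(381,242),27,.026,125))
def c(p,x0,y0,n,k): return cv2.resize(p['frame'][max(y0,0):max(y0,0)+n,x0:x0+n],None,fx=k,fy=k,interpolation=cv2.INTER_CUBIC)
cv2.imwrite('pics/j.png',np.hstack([c(t,357,217,50,8),c(s,285,105,50,8)])[:,:,::-1])
E
```

```text
[ 0.4905816  -0.06886382  0.0455262 ] 0.036778507384003095 [ 0.49197919 -0.88940472 -1.46819217] 19.45
meter {'rect': (523.6, -347.4), 'cent': (522.0, -347.7), 'long': 151.1, 'short': 69.8, 'yaw': 4.6}
```

View pics/j.png

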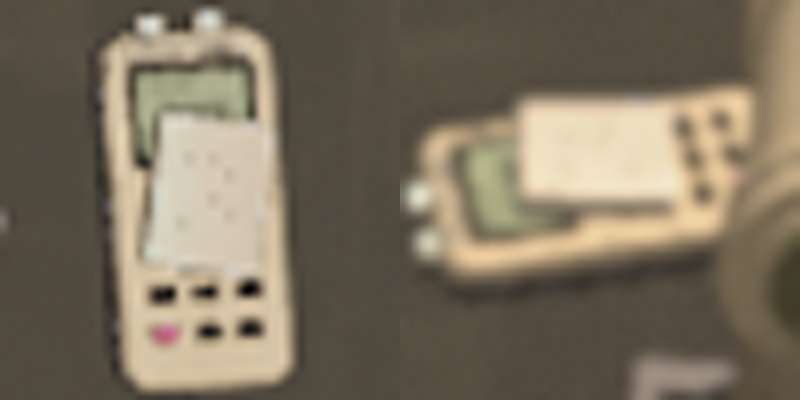

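{"op": "apply_moves", "data": {
  "commands": [
    {"linear": [0,0,-0.02],"grip": 1,"rot": [0,0,0]},
    {"linear": [0,0,-0.034],"grip": 1,"rot": [0,0,0]},
    {"linear": [0,0,-0.037],"grip": 1,"rot": [0,0,0]},
    {"linear": [0,0,-0.037],"grip": 1,"rot": [0,0,0]},
    {"linear": [0,0,-0.037],"grip": 1,"rot": [0,0,0]},
    {"linear": [0,0,-0.037],"grip": 1,"rot": [0,0,0]}
  ]
}}

```text
time: 20.05
ee_pos: [0.4904, -0.0688, 0.0343]
eef_rot: [0.05, 0.999, 0.0, -0.0]
ft_force: [-3.0, 0.2, 5.5]
width: 0.0366
```

```bash
python3 - <<'E'
from bench import r
from h import *
t,s=r.camera('top'),r.camera('scene')
q=r.read_state();print(q['ee_pos'],q['width'],q['ft_force'],q['time'])
f=lambda p,o,k,l,z:np.array([(ray(p,((x+.5)/k-.5+o[0],(y+.5)/k-.5+o[1]),z)*1000).round(1).tolist() for x,y in l])
for a in(f(t,(357,217),8,[(160,113),(268,122),(262,272),(147,262)],.043),f(s,(285,105),8,[(120,95),(278,97),(273,203),(122,198)],.043)): print(a.tolist(),a.mean(0),cv2.minAreaRect(a.astype(np.float32)))
E
```

```text
[ 0.4904008  -0.06887859  0.03432352] 0.03703308993986276 [-2.38730538  0.55160257  6.134439  ] 20.15
[[557.7, -328.1], [555.2, -370.7], [496.2, -368.9], [499.1, -323.7]] [ 527.05 -347.85] ((527.0865478515625, -348.18865966796875), (45.292911529541016, 58.99418640136719), 86.3289794921875)
[[551.7, -378.5], [490.4, -371.5], [499.3, -320.2], [556.7, -328.3]] [ 524.525 -349.625] ((523.9986572265625, -349.1785888671875), (51.978492736816406, 61.698394775390625), 83.4854736328125)
```

{"op": "apply_moves", "data": {
  "commands": [
    {"linear": [0,0,0.002],"grip": 0.1,"rot": [0,0,0]},
    {"linear": [0,0,0.002],"grip": 0,"rot": [0,0,0]},
    {"linear": [0,0,0.002],"grip": -0.3,"rot": [0,0,0]},
    {"linear": [0,0,0.002],"grip": -1,"rot": [0,0,0]},
    {"linear": [0,0,0.002],"grip": -1,"rot": [0,0,0]},
    {"linear": [0,0,0.15],"grip": -1,"rot": [0,0,0]},
    {"linear": [0,0,0.3],"grip": -1,"rot": [0,0,0]},
    {"linear": [0,0,0.45],"grip": -1,"rot": [0,0,0]},
    {"linear": [0.02,-0.12,0.45],"grip": -1,"rot": [0,0,0]},
    {"linear": [0.04,-0.27,0.45],"grip": -1,"rot": [0,0,0]},
    {"linear": [0.06,-0.42,0.45],"grip": -1,"rot": [0,0,0]},
    {"linear": [0.08,-0.57,0.45],"grip": -1,"rot": [0,0,0]},
    {"linear": [0.1,-0.72,0.45],"grip": -1,"rot": [0,0,0]},
    {"linear": [0.119,-0.86,0.45],"grip": -1,"rot": [0,0,0]},
    {"linear": [0.119,-0.936,0.45],"grip": -1,"rot": [0,0,0]},
    {"linear": [0.119,-0.936,0.35],"grip": -1,"rot": [0,0,0]},
    {"linear": [0.119,-0.936,0.25],"grip": -1,"rot": [0,0,0]},
    {"linear": [0.119,-0.936,0.15],"grip": -1,"rot": [0,0,0]},
    {"linear": [0.119,-0.936,0.1],"grip": -1,"rot": [0,0,0]},
    {"linear": [0.119,-0.936,0.1],"grip": -1,"rot": [0,0,0]}
  ],
  "newtons": 30
}}

```text
time: 22.15
ee_pos: [0.5253, -0.3489, 0.0625]
eef_rot: [0.05, 0.999, 0.001, -0.002]
ft_force: [0.8, -0.5, 0.7]
width: 0.0871
```

```bash
python3 - <<'E'
from bench import r
from h import *
for i in range(8): r.camera('top')
t,s=r.camera('top'),r.camera('scene')
q=r.read_state();print(q['ee_pos'],q['eef_rot'].round(4),q['width'],q['ft_force'],q['time'])
def ov(p,x0,y0,n,k):
    a=cv2.resize(p['frame'][y0:y0+n,x0:x0+n],None,fx=k,fy=k,interpolation=cv2.INTER_CUBIC)[:,:,::-1].copy()
    for z,R in((.014,.030),(.028,.019)):
      pts=[((proj(p,(.4907+R*np.cos(q),-.069+R*np.sin(q),z))-[x0,y0]+.5)*k) for q in np.linspace(0,6.283,60)]
      cv2.polylines(a,[np.int32(pts)],True,(0,0,255),1)
    return a
cv2.imwrite('pics/k.png',np.hstack([ov(t,275,230,40,10),ov(s,313,185,40,10)]))
E
```

```text
[ 0.52653468 -0.34973074  0.06488539] [ 4.960e-02  9.988e-01 -0.000e+00  4.000e-04] 0.08711431066906612 [-0.32180139  0.7349678   0.55473432] 22.65
```

View pics/k.png

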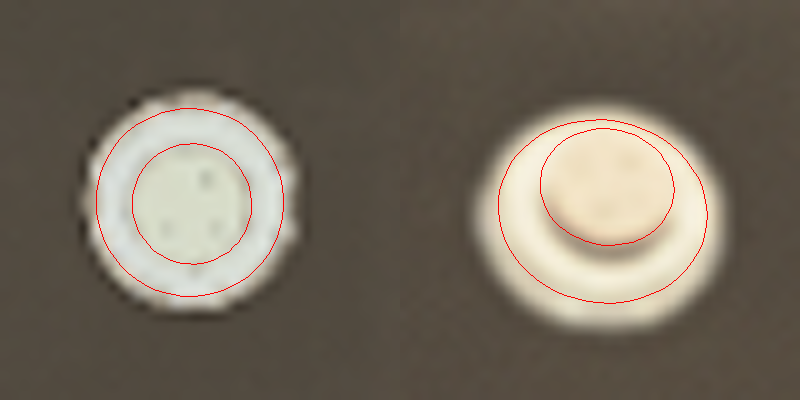

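{"op": "apply_moves", "data": {
  "commands": [
    {"linear": [0,0,-0.03],"grip": -1,"rot": [0,0,0]},
    {"linear": [0,0,-0.05],"grip": -1,"rot": [0,0,0]},
    {"linear": [0,0,-0.05],"grip": -1,"rot": [0,0,0]},
    {"linear": [0,0,-0.05],"grip": -0.4,"rot": [0,0,0]},
    {"linear": [0,0,-0.05],"grip": -0.2,"rot": [0,0,0]},
    {"linear": [0,0,-0.05],"grip": -0.1,"rot": [0,0,0]},
    {"linear": [0,0,-0.05],"grip": 0,"rot": [0,0,0]},
    {"linear": [0,0,-0.05],"grip": 1,"rot": [0,0,0]},
    {"linear": [0,0,-0.05],"grip": 1,"rot": [0,0,0]},
    {"linear": [0,0,-0.05],"grip": 1,"rot": [0,0,0]},
    {"linear": [0,0,-0.05],"grip": 1,"rot": [0,0,0]},
    {"linear": [0,0,-0.05],"grip": 1,"rot": [0,0,0]}
  ]
}}

```text
time: 23.85
ee_pos: [0.5263, -0.3496, 0.0494]
eef_rot: [0.05, 0.999, 0.0, 0.0]
ft_force: [-0.9, 0.5, 2.1]
width: 0.0447
```

{"op": "apply_moves", "data": {
  "commands": [
    {"linear": [0,0,0.05],"grip": 1,"rot": [0,0,0]},
    {"linear": [0,0,0.15],"grip": 1,"rot": [0,0,0]},
    {"linear": [0,0,0.28],"grip": 1,"rot": [0,0,0]},
    {"linear": [0,0,0.35],"grip": 1,"rot": [0,0,0]},
    {"linear": [0,0.1,0.35],"grip": 1,"rot": [0,0,0]},
    {"linear": [0,0.22,0.35],"grip": 1,"rot": [0,0,0]},
    {"linear": [-0.01,0.35,0.35],"grip": 1,"rot": [0,0,0]},
    {"linear": [-0.02,0.48,0.35],"grip": 1,"rot": [0,0,0.01]},
    {"linear": [-0.03,0.61,0.35],"grip": 1,"rot": [0,0,0.019]},
    {"linear": [-0.04,0.74,0.35],"grip": 1,"rot": [0,0,0.019]},
    {"linear": [-0.06,0.87,0.35],"grip": 1,"rot": [0,0,0.019]},
    {"linear": [-0.081,1.0,0.35],"grip": 1,"rot": [0,0,0.019]}
  ]
}}

```text
time: 25.05
ee_pos: [0.5015, -0.0485, 0.1552]
eef_rot: [0.02, 1.0, 0.0, 0.0]
ft_force: [0.3, 0.1, -2.3]
width: 0.0447
```

{"op": "apply_moves", "data": {
  "commands": [
    {"linear": [0,0.13,0],"grip": 1,"rot": [0,0,0]},
    {"linear": [0,0.24,0],"grip": 1,"rot": [0,0,0]},
    {"linear": [0,0.33,0],"grip": 1,"rot": [0,0,0]},
    {"linear": [0,0.369,0],"grip": 1,"rot": [0,0,0]},
    {"linear": [0,0.369,-0.1],"grip": 1,"rot": [0,0,0]},
    {"linear": [0,0.369,-0.2],"grip": 1,"rot": [0,0,0]},
    {"linear": [0,0.369,-0.3],"grip": 1,"rot": [0,0,0]},
    {"linear": [0,0.369,-0.36],"grip": 1,"rot": [0,0,0]},
    {"linear": [0,0.369,-0.36],"grip": 1,"rot": [0,0,0]},
    {"linear": [0,0.369,-0.36],"grip": 1,"rot": [0,0,0]},
    {"linear": [0,0.369,-0.36],"grip": 1,"rot": [0,0,0]},
    {"linear": [0,0.369,-0.36],"grip": 1,"rot": [0,0,0]},
    {"linear": [0,0.369,-0.36],"grip": 1,"rot": [0,0,0]},
    {"linear": [0,0.369,-0.36],"grip": 1,"rot": [0,0,0]},
    {"linear": [0,0.369,-0.36],"grip": 1,"rot": [0,0,0]}
  ]
}}

```text
time: 26.55
ee_pos: [0.502, 0.0611, 0.0466]
eef_rot: [0.02, 1.0, 0.0, 0.0]
ft_force: [0.9, 1.3, -3.0]
width: 0.0451
```

{"op": "apply_moves", "data": {
  "commands": [
    {"linear": [0.002,0,-0.02],"grip": 1,"rot": [0,0,0]},
    {"linear": [0.002,0,-0.034],"grip": 1,"rot": [0,0,0]},
    {"linear": [0.002,0,-0.038],"grip": 1,"rot": [0,0,0]},
    {"linear": [0.002,0,-0.038],"grip": 1,"rot": [0,0,0]},
    {"linear": [0.002,0,-0.038],"grip": 1,"rot": [0,0,0]},
    {"linear": [0.002,0,-0.038],"grip": 1,"rot": [0,0,0]}
  ]
}}

```text
time: 27.15
ee_pos: [0.5025, 0.061, 0.0353]
eef_rot: [0.02, 1.0, 0.0, -0.0]
ft_force: [-4.2, -0.1, 10.1]
width: 0.0448
```

{"op": "apply_moves", "data": {
  "commands": [
    {"linear": [0,0,0.003],"grip": 0,"rot": [0,0,0]},
    {"linear": [0,0,0.003],"grip": -0.2,"rot": [0,0,0]},
    {"linear": [0,0,0.003],"grip": -0.5,"rot": [0,0,0]},
    {"linear": [0,0,0.003],"grip": -1,"rot": [0,0,0]},
    {"linear": [0,0,0.003],"grip": -1,"rot": [0,0,0]},
    {"linear": [0,0,0.15],"grip": -1,"rot": [0,0,0]},
    {"linear": [0,0,0.3],"grip": -1,"rot": [0,0,0]},
    {"linear": [0,-0.1,0.4],"grip": -1,"rot": [0,0,0]},
    {"linear": [0,-0.25,0.4],"grip": -1,"rot": [0,0,0]},
    {"linear": [0.01,-0.4,0.4],"grip": -1,"rot": [0,0,0]},
    {"linear": [0.02,-0.55,0.4],"grip": -1,"rot": [0,0,0.02]},
    {"linear": [0.03,-0.7,0.4],"grip": -1,"rot": [0,0,0.038]},
    {"linear": [0.05,-0.85,0.4],"grip": -1,"rot": [0,0,0.038]},
    {"linear": [0.068,-1,0.4],"grip": -1,"rot": [0,0,0.038]}
  ]
}}

```text
time: 28.55
ee_pos: [0.5231, -0.2406, 0.1551]
eef_rot: [-0.04, 0.999, 0.0, 0.0]
ft_force: [0.6, -0.2, 0.2]
width: 0.087
```

{"op": "apply_moves", "data": {
  "commands": [
    {"linear": [0,-0.14,0],"grip": -1,"rot": [0,0,0]},
    {"linear": [0,-0.27,0],"grip": -1,"rot": [0,0,0]},
    {"linear": [0,-0.363,0],"grip": -1,"rot": [0,0,0]},
    {"linear": [0,-0.363,-0.1],"grip": -1,"rot": [0,0,0]},
    {"linear": [0,-0.363,-0.2],"grip": -1,"rot": [0,0,0]},
    {"linear": [0,-0.363,-0.28],"grip": -1,"rot": [0,0,0]},
    {"linear": [0,-0.363,-0.28],"grip": -1,"rot": [0,0,0]},
    {"linear": [0,-0.363,-0.28],"grip": -1,"rot": [0,0,0]},
    {"linear": [0,-0.363,-0.28],"grip": -1,"rot": [0,0,0]},
    {"linear": [0,-0.363,-0.28],"grip": -1,"rot": [0,0,0]},
    {"linear": [0,-0.363,-0.28],"grip": -1,"rot": [0,0,0]},
    {"linear": [0,-0.363,-0.28],"grip": -1,"rot": [0,0,0]}
  ]
}}

```text
time: 29.75
ee_pos: [0.5233, -0.3479, 0.0716]
eef_rot: [-0.04, 0.999, -0.0, 0.0]
ft_force: [0.1, 0.8, -0.6]
width: 0.087
```

```bash
python3 - <<'E'
from bench import r
from h import *
t,s=r.camera('top'),r.camera('scene')
q=r.read_state();print(q['ee_pos'],q['eef_rot'].round(4),q['width'],q['ft_force'],q['time'])
print([(x['p'],ray(s,x['location'],0)) for x in r.spot_point('meter',s)[:2]])
def ov(p,x0,y0,n,k,bx):
    a=cv2.resize(p['frame'][y0:y0+n,x0:x0+n],None,fx=k,fy=k,interpolation=cv2.INTER_CUBIC)[:,:,::-1].copy()
    for cx,cy,yaw,l,w,z in bx:
      R=np.array([[np.cos(yaw),-np.sin(yaw)],[np.sin(yaw),np.cos(yaw)]])
      pts=[((proj(p,(*(R@[i*l/2,j*w/2]+[cx,cy]),z))-[x0,y0]+.5)*k) for i,j in((1,1),(1,-1),(-1,-1),(-1,1))]
      cv2.polylines(a,[np.int32(pts)],True,(0,0,255),1)
    return a
B=[(.502,.061,-.042,.09,.09,.014),(.502,.061,-.042,.06,.045,.029)]
M=[(.523,-.3478,.08,.148,.068,.026)]
cv2.imwrite('pics/l.png',np.vstack([np.hstack([ov(t,230,222,46,8,B),ov(s,310,230,46,8,B)]),np.hstack([ov(t,350,210,60,368/60,M),ov(s,280,100,60,368/60,M)])])[:600*2])
E
python3 -c "
import cv2;a=cv2.imread('pics/l.png');print(a.shape);cv2.imwrite('pics/l.png',cv2.resize(a,None,fx=.8,fy=.8,interpolation=3))"
```

```text
[ 0.52309209 -0.34790555  0.07124752] [-3.990e-02  9.992e-01  0.000e+00  2.000e-04] 0.08704276651724928 [-0.18786574 -0.29348802 -0.07894811] 29.85
[]
(736, 736, 3)
```

View pics/l.png

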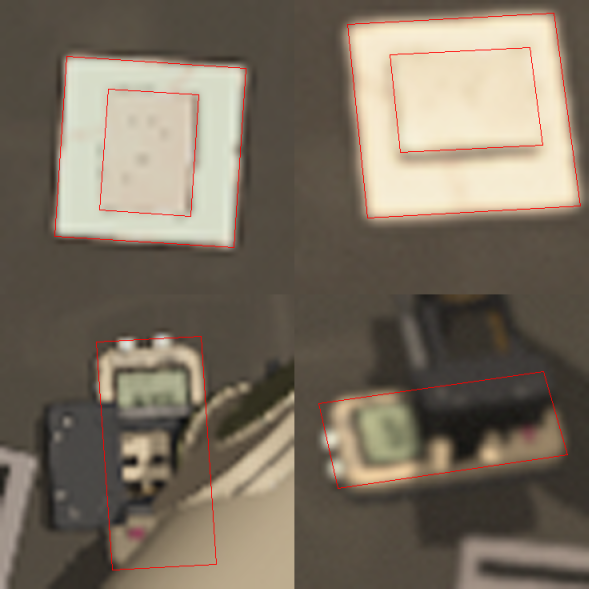

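{"op": "apply_moves", "data": {
  "commands": [
    {"linear": [0,0,-0.08],"grip": -1,"rot": [0,0,0]},
    {"linear": [0,0,-0.14],"grip": -1,"rot": [0,0,0]},
    {"linear": [0,0,-0.164],"grip": -1,"rot": [0,0,0]},
    {"linear": [0,0,-0.164],"grip": -1,"rot": [0,0,0]},
    {"linear": [0,0,-0.164],"grip": -1,"rot": [0,0,0]},
    {"linear": [0,0,-0.164],"grip": -0.7,"rot": [0,0,0]},
    {"linear": [0,0,-0.164],"grip": -0.6,"rot": [0,0,0]},
    {"linear": [0,0,-0.164],"grip": -0.5,"rot": [0,0,0]},
    {"linear": [0,0,-0.164],"grip": 0,"rot": [0,0,0]},
    {"linear": [0,0,-0.164],"grip": 0,"rot": [0,0,0]},
    {"linear": [0,0,-0.164],"grip": 0,"rot": [0,0,0]},
    {"linear": [0,0,-0.164],"grip": 0,"rot": [0,0,0]}
  ],
  "newtons": 40
}}

```text
time: 31.1
ee_pos: [0.5232, -0.348, 0.0222]
eef_rot: [-0.04, 0.999, -0.0, 0.0]
ft_force: [-1.0, 1.3, 5.0]
width: 0.0677
```

{"op": "apply_moves", "data": {
  "commands": [
    {"linear": [0,0,0.05],"grip": 0,"rot": [0,0,0]},
    {"linear": [0,0,0.13],"grip": 0,"rot": [0,0,0]},
    {"linear": [0,0,0.2],"grip": 0,"rot": [0,0,0]},
    {"linear": [-0.03,0.05,0.2],"grip": 0,"rot": [0,0,-0.02]},
    {"linear": [-0.08,0.14,0.2],"grip": 0,"rot": [0,0,-0.04]},
    {"linear": [-0.14,0.24,0.2],"grip": 0,"rot": [0,0,-0.06]},
    {"linear": [-0.2,0.34,0.2],"grip": 0,"rot": [0,0,-0.08]},
    {"linear": [-0.25,0.42,0.2],"grip": 0,"rot": [0,0,-0.0933]},
    {"linear": [-0.262,0.452,0.2],"grip": 0,"rot": [0,0,-0.0933]},
    {"linear": [-0.262,0.452,0.15],"grip": 0,"rot": [0,0,-0.0933]},
    {"linear": [-0.262,0.452,0.09],"grip": 0,"rot": [0,0,-0.0933]},
    {"linear": [-0.262,0.452,0.07],"grip": 0,"rot": [0,0,-0.0933]},
    {"linear": [-0.262,0.452,0.07],"grip": 0,"rot": [0,0,-0.0933]},
    {"linear": [-0.262,0.452,0.07],"grip": 0,"rot": [0,0,-0.0933]},
    {"linear": [-0.262,0.452,0.07],"grip": 0,"rot": [0,0,-0.0933]},
    {"linear": [-0.262,0.452,0.07],"grip": 0,"rot": [0,0,-0.0933]},
    {"linear": [-0.262,0.452,0.07],"grip": 0,"rot": [0,0,-0.0933]},
    {"linear": [-0.262,0.452,0.07],"grip": 0,"rot": [0,0,-0.0933]}
  ]
}}

```text
time: 32.9
ee_pos: [0.4445, -0.2123, 0.043]
eef_rot: [0.106, 0.994, 0.0, 0.0]
ft_force: [-0.5, 0.0, -3.5]
width: 0.0675
```

```bash
python3 - <<'E'
from bench import r
from h import *
t,s=r.camera('top'),r.camera('scene')
q=r.read_state();e=q['ee_pos'];print(e,q['eef_rot'].round(4),q['width'],q['ft_force'],q['time'])
def ov(p,x0,y0,n,k,bx):
    a=cv2.resize(p['frame'][y0:y0+n,x0:x0+n],None,fx=k,fy=k,interpolation=cv2.INTER_CUBIC)[:,:,::-1].copy()
    for cx,cy,yaw,l,w,z in bx:
      R=np.array([[np.cos(yaw),-np.sin(yaw)],[np.sin(yaw),np.cos(yaw)]])
      pts=[((proj(p,(*(R@[i*l/2,j*w/2]+[cx,cy]),z))-[x0,y0]+.5)*k) for i,j in((1,1),(1,-1),(-1,-1),(-1,1))]
      cv2.polylines(a,[np.int32(pts)],True,(0,0,255),1)
    return a
M=[(.4446,-.2125,-.213,.17,.09,.009),(.4446,-.2125,-.213,.148,.068,e[2]-.0222+.026)]
cv2.imwrite('pics/m.png',np.hstack([ov(t,300,224,76,5,M),ov(s,302,124,76,5,M)]))
E
```

```text
[ 0.44441881 -0.21228889  0.04285694] [1.065e-01 9.943e-01 1.000e-04 1.000e-04] 0.06788519631225774 [-0.52541661 -0.32837758 -3.32904965] 33.0
```

View pics/m.png

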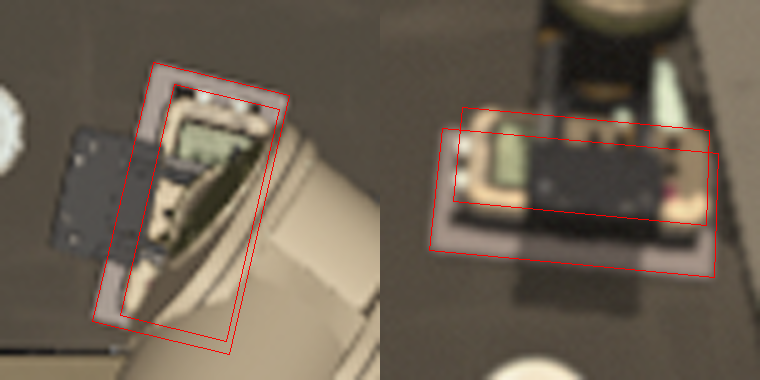

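{"op": "apply_moves", "data": {
  "commands": [
    {"linear": [0.002,0,-0.02],"grip": 0,"rot": [0,0,0]},
    {"linear": [0.002,0,-0.032],"grip": 0,"rot": [0,0,0]},
    {"linear": [0.002,0,-0.036],"grip": 0,"rot": [0,0,0]},
    {"linear": [0.002,0,-0.036],"grip": 0,"rot": [0,0,0]},
    {"linear": [0.002,0,-0.036],"grip": 0,"rot": [0,0,0]},
    {"linear": [0.002,0,-0.036],"grip": 0,"rot": [0,0,0]}
  ]
}}

```text
time: 33.6
ee_pos: [0.4448, -0.2121, 0.0321]
eef_rot: [0.106, 0.994, 0.0, -0.0]
ft_force: [-2.9, 3.1, 7.5]
width: 0.0678
```

Down with light contact. Release, lift and back off (up, then left over clear bench).

{"op": "apply_moves", "data": {
  "commands": [
    {"linear": [0,0,0.002],"grip": -0.62,"rot": [0,0,0]},
    {"linear": [0,0,0.002],"grip": -0.7,"rot": [0,0,0]},
    {"linear": [0,0,0.002],"grip": -0.85,"rot": [0,0,0]},
    {"linear": [0,0,0.002],"grip": -1,"rot": [0,0,0]},
    {"linear": [0,0,0.002],"grip": -1,"rot": [0,0,0]},
    {"linear": [0,0,0.05],"grip": -1,"rot": [0,0,0]},
    {"linear": [0,0,0.15],"grip": -1,"rot": [0,0,0]},
    {"linear": [0,0,0.3],"grip": -1,"rot": [0,0,0]},
    {"linear": [0,0,0.45],"grip": -1,"rot": [0,0,0]},
    {"linear": [0,0,0.6],"grip": -1,"rot": [0,0,0]},
    {"linear": [0,0.15,0.7],"grip": -1,"rot": [0,0,0]},
    {"linear": [0,0.3,0.7],"grip": -1,"rot": [0,0,0]},
    {"linear": [0,0.45,0.7],"grip": -1,"rot": [0,0,0]},
    {"linear": [0,0.6,0.7],"grip": -1,"rot": [0,0,0]},
    {"linear": [0,0.75,0.7],"grip": -1,"rot": [0,0,0]},
    {"linear": [0,0.9,0.7],"grip": -1,"rot": [0,0,0]},
    {"linear": [0,1,0.7],"grip": -1,"rot": [0,0,0]},
    {"linear": [0,1,0.7],"grip": -1,"rot": [0,0,0]}
  ]
}}

```text
time: 35.4
ee_pos: [0.4445, 0.0914, 0.2427]
eef_rot: [0.104, 0.995, 0.0, 0.0]
ft_force: [0.3, -1.3, 0.4]
width: 0.0873
```

{"op": "apply_moves", "data": {
  "commands": [
    {"linear": [0,0.15,0],"grip": -1,"rot": [0,0,0]},
    {"linear": [0,0.3,0],"grip": -1,"rot": [0,0,0]},
    {"linear": [0,0.4,0],"grip": -1,"rot": [0,0,0]},
    {"linear": [0,0.4,0],"grip": -1,"rot": [0,0,0]}
  ]
}}

```text
time: 35.8
ee_pos: [0.4444, 0.2109, 0.2425]
eef_rot: [0.104, 0.995, -0.0, 0.0]
ft_force: [0.1, -0.3, -0.5]
width: 0.0872
```

```bash
python3 - <<'E'
from bench import r
from h import *
t,s=r.camera('top'),r.camera('scene')
q=r.read_state();e=q['ee_pos'];print(e,q['time'])
def ov(p,x0,y0,n,k,bx):
    a=cv2.resize(p['frame'][y0:y0+n,x0:x0+n],None,fx=k,fy=k,interpolation=cv2.INTER_CUBIC)[:,:,::-1].copy()
    for cx,cy,yaw,l,w,z in bx:
      R=np.array([[np.cos(yaw),-np.sin(yaw)],[np.sin(yaw),np.cos(yaw)]])
      pts=[((proj(p,(*(R@[i*l/2,j*w/2]+[cx,cy]),z))-[x0,y0]+.5)*k) for i,j in((1,1),(1,-1),(-1,-1),(-1,1))]
      cv2.polylines(a,[np.int32(pts)],True,(0,0,255),1)
    return a
M=[(.4446,-.2125,-.213,.17,.09,.009),(.4446,-.2125,-.213,.148,.068,.036)]
cv2.imwrite('pics/n.png',np.hstack([ov(t,300,224,76,5,M),ov(s,302,124,76,5,M)]))
cv2.imwrite('pics/o.png',np.vstack([t['frame'][140:330,90:450],s['frame'][90:420,130:490]])[:,:,::-1])
E
```

```text
[0.44530474 0.20673897 0.24248759] 35.9
```

View pics/n.png

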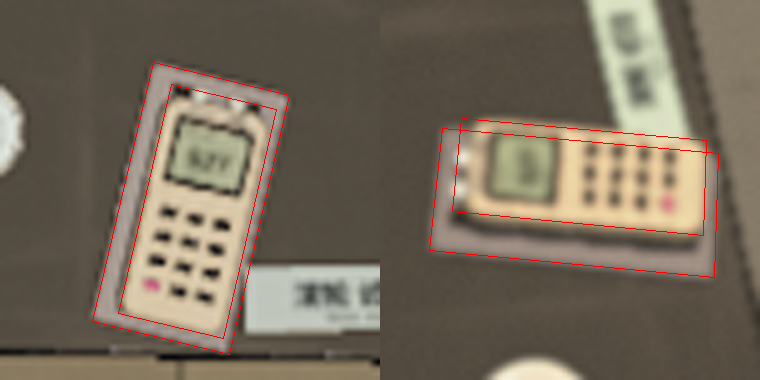

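View pics/o.png

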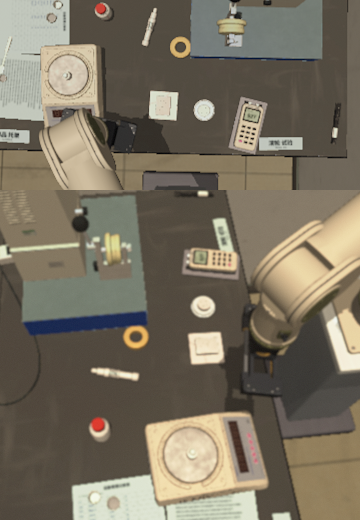

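```bash
python3 - <<'E'
from bench import r
for i in range(6): r.camera('top')
print(r.close_job())
E
```

```text
the job is handed in; nothing more can be done
None
```

I took the stack apart from the top down and handed the job in at about 36 s on the robot's clock. The check weight is on the balance pan, the disc on the round stage, the block on the stone plate, and the meter, keypad up, lies along its stand.

- **Placing:** overlays of the expected outlines on both camera pictures put every piece within about 2 mm of the middle of its place. The meter is lined up with the stand to about 1°.
- **Forces:** contact force when setting pieces down read at most about 15 N at the wrist.
- **Bystanders:** in the final pictures the impact tool and tape roll are where they were. I checked them by eye only.
- **At hand-in:** the open gripper was clear at about 0.24 m height, touching nothing.
- **Disagreements:**
  - The trained networks' points for the weight, disc and pan were several mm off or missing at times. I used picture outlines and calibration instead.
  - TCP readings taken right after a move were up to 4 mm off until the arm settled, so I let it settle before closing the gripper or setting a piece down.

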